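# Roll the parts carton into the free bay of the key-cutting bench

## Robot

A 6-joint arm with a two-finger parallel gripper is mounted at the origin on the work surface. World frame = base frame: x ahead of the robot, y to its left, z up, the work surface at z = 0. Lengths are in mm, angles in rad, forces in N, time in s.
With the tool pointing down it reaches from about 350 to 775 mm from the base axis. Payload 7.3 kg.
Tool frame: the origin (TCP) lies midway between the tips of the shut fingers; the grasp point (between the pads) lies 19 mm behind it; z points along the fingers, y is the line along which they close (so a half turn about z gives the same grasp; the last joint's range is limited). The gripper opens to 92 mm and grips with 3 to 60 N. Pads are 19 mm wide; open, the fingers measure 130 mm over their backs; the gripper's body (75 mm by 190 mm) begins 47 mm behind the grasp point.
Start: joints at [1.147, 0.342, 1.524, -0, 1.275, -0.146], TCP at [143.961, 504.896, 226.741] pointing down, gripper open.
Joint ranges: [-2.53, 2.53], [-0.77, 2.02], [0.04, 2.7], [-1, 4.14], [0.28, 2.66], [-3.11, 3.11]. Speed limits (rad/s): [2.57, 2.57, 3.14, 3.14, 3.14, 3.14].

## Interface

Orientations are given as a unit quaternion [w, x, y, z].
In Python, from station import robot, cams, finish_job gives the robot as it stands. The module is installed in compiled form; this text tells all that it offers.
- The arm moves only by the tool send_rows, never from a script. Its argument "deltas" is a list of rows, each an object of numbers: "dx", "dy", "dz": the shift along the tool's x, y, z each as a share of 100 mm, from -1 to 1; "ax", "ay", "az": the turn, a rotation vector about the tool's x, y, z each as a share of 4 degrees, from -1 to 1. A call has 1 to 12 rows; each row shifts and turns the commanded pose from where the row before left it, along the tool's axes as they then stand; what a row does not reach is not made up. A row lasts 1/8 s, in which the tool goes at most 62.5 mm and 10.7 degrees, less where a joint would pass 70% of its speed; a pose out of reach is approached as far as the arm can. A call with a number of a shift or a turn outside -1 to 1 is refused whole. A call with a gripper value outside its range is refused whole. "fingers" is the opening, from 0 (shut) to 1 (fully open), set as the call begins (left out, the last holds). The fingers move at their own pace and stop on an object; the grip force is fixed at half the most. Time passes only in rows, so rows that do not move let the fingers close. It gives the time, the measured TCP pose, the force, the opening and the grip force at its end, in the units of the state.
- robot.observe(): the state, without advancing time (a new reading comes with each control period).
- cams.read_camera(name): name is "side" or "top" or "wrist"; returns a dict with "image" (480x640x3 uint8, red, green, blue), "camera_matrix" (3x3 intrinsics, pixels), "distortion" ([k1, k2, p1, p2, k3] as OpenCV has them; the pictures are not rectified), "pose" (4x4, takes a point from camera to world coordinates); the wrist camera has in their place "hand_eye" (4x4, takes a point from camera to tool coordinates, whose origin is the TCP and whose axes are the flange's). Camera axes: x right, y up, looking along -z (the intrinsics and any distortion apply to the point x, -y, -z); pixel columns grow to the right and rows downward; lengths in mm; the calibration is good to about 2 mm. A picture is of the moment at which its call begins: read the wrist's pose just before it. There is no depth.
- finish_job(): hands the job in; it is judged then, once.
The state is a dict: "clock": time; "joint_positions": joint angles; "joint_velocities": joint speeds; "tau": joint torques, N m; "tool_pos": TCP position; "ee_rot": TCP orientation; "wrist_force": force on the tool from outside, world axes, zero at the start; "ft_torque": the same for the moment, N m; "width": finger opening in mm; "grasp_force": force on a finger pad.
Only numpy, scipy, OpenCV 4.12 (cv2) and the standard library are available. Lean on these libraries where they do the work, as an engineer would, in place of code of your own. Each camera call takes 0.05 s, during which the arm holds its last target. There are 200 camera calls.

## Task

Lift the spray can out of the roller track's bay where it has been left and stand it upright on the cork mat. Then push the cardboard carton, sliding flat and never lifted or tipped, off the deck onto the rollers and along them into the bay you have just cleared, fully home against its end stop. Leave the grey tote in the other bay and everything else on the bench where it stands.

Things in the scene. Friction and masses are not known exactly. Their poses are not given: they have to be found in the camera images.
- track: fixed roller track, 672 mm long (y). Origin on the table below the lane's middle; x away from the robot, y left along the lane. Lane: 9 free steel rollers, 32 mm diameter, axles along x, y = -168 to 168 every 42 mm, tops z = 60 mm. Far guide rail: inner face x = 57, top z = 84 mm; no rail on the near side, where the deck joins. A bay at each end
- deck (a point): middle of the smooth white deck's top, z = 61 mm above the table, in the track's frame at x = -132. The deck is part of the track: 145 mm (x) by 370 mm (y), on the near side of the rollers and level with them
- home_left (a point): where the centre of the carton's underside lies when fully home in the left (+y) bay. Bay: grey steel, open on top and to the rollers, 114 mm wide between side walls at track x = -57 and 57, floor z = 59 mm, wall tops z = 105 mm, walls 6 mm thick from y = 203, end stop's inner face at y = 330 mm. The near wall's mouth flares out to x = -82 at y = 181
- home_right (a point): the same point in the right (-y) bay, which is the mirror image of the left one
- carton: closed kraft cardboard carton with a paper tape strip, 100 mm (x) by 120 mm (y) by 70 mm high, 0.35 to 0.7 kg; too wide to grasp. Starts on the track's deck, turned by up to 0.45 rad. Origin at the centre of its underside, z up; its 120 mm length goes along the lane
- can: upright steel spray can with a paper label, 52 mm diameter up to 118 mm height, narrower black cap up to 150 mm; about 0.25 kg. Stands in one of the bays. Origin at the centre of its underside, z up
- mat: flat square cork mat, 130 by 130 mm, 4 mm thick, fixed on the table near one of the bays on the robot's side. Origin at the centre of its underside, on the table
- tote: open grey plastic parts tote, 95 mm (x) by 112 mm (y) by 55 mm high, standing in the bay that the can does not stand in; must stay. Origin at the centre of its underside
- padlock: brass padlock lying on one end of the deck, body 50 by 40 by 24 mm with a steel shackle to +x, 87 mm long in all (x from -40 to +47 mm); must stay. Origin near its middle, on its underside
- doorknob: steel door knob standing on its rose at the other end of the deck, 46 mm diameter, 61 mm high; must stay. Origin at the centre of its underside
- bottle: green glass bottle standing on the table at one side, 60 mm diameter, 180 mm high; must stay. Origin at the centre of its underside
- jar: glass jar with a steel lid standing on the table at the other side, 66 mm diameter, 90 mm high; must stay. Origin at the centre of its underside
- keytray: fixed plywood tray of key blanks, 130 by 130 by 30 mm, on the table near the bay that the mat is not beside. Origin at the centre of its underside
Not all that is in view belongs to the job. Leave any blue look-alike of the can alone.

How it is judged (in metres and radians):
On the way, in this order (a step that is already met when the one before it is completed fails the run):
1. the can stands upright on the cork mat (x of can in the frame of mat between -0.055 and 0.055 m and y of can in the frame of mat between -0.055 and 0.055 m and z of can in the frame of mat below 0.012 m and angle between can's own z axis and vertical below 0.15 rad and linear speed of can below 0.02 m/s), for 0.2 s.
2. the carton is fully home in the cleared bay ((y of carton in the frame of track above 0.258 m or y of carton in the frame of track below -0.258 m) and x of carton in the frame of track between -0.02 and 0.02 m and z of carton in the frame of track between 0.052 and 0.066 m and angle between carton's own z axis and vertical below 0.08 rad and angle between the y axis of carton and the y axis of track, either way round below 0.15 rad and linear speed of carton below 0.02 m/s), for 0.2 s.
At the end, for the whole second after the job is handed in: The can stands upright and at rest on the cork mat (its axis within 55 mm of the mat's centre along both sides of the mat), and the carton rests flat and square in the cleared bay with its end within 12 mm of the end stop; tote, padlock, door knob, bottle and jar are where they were (all of step 1 and all of step 2); the robot touches nothing.
It fails at once if the carton is lifted (more than 25 mm) (height (world z) of carton above 0.086 m).
It fails at once if the carton is tipped by more than 0.3 rad (angle between carton's own z axis and vertical above 0.3 rad).
It fails at once if tote, padlock, door knob, bottle or jar is moved by more than 30 mm or tipped over (distance of any of tote, padlock, doorknob, bottle, jar from where it was at the start of the episode above 0.03 m or angle between any of tote, padlock, doorknob, bottle, jar's own z axis and vertical above 0.3 rad).
It also fails if it takes over 72 s, if anything falls off the work surface, if the arm or the gripper's body presses on something with over 40 N, if the wrist force passes 120 N, or if a joint passes its speed limit or range.

## Working session

There is one attempt and no reset: what is moved stays moved. The work goes in short steps, Python scripts to look and compute and a tool call to move; the robot and the scene stay as the last step left them, time stands still between calls to the robot, and variables do not carry over. Pictures are saved under pics/ and viewed, at most 10 in all, crops included, and the job is handed in when it is done.

Besides the shell and the picture viewer there is one more tool, called after "Request:" in YAML: its name, and indented under it one key for each argument. send_rows: Moves the arm, as the interface text tells. Shift numbers are shares of 100 mm and turn numbers shares of 4 degrees, none past 1 either way. Its arguments: {"type":"object","properties":{"deltas":{"type":"array"},"fingers":{"type":"number"}},"required":["deltas"]}

```bash
mkdir -p pics; cat > h.py <<'E'
import numpy as np, cv2
from station import robot, cams
from scipy.spatial.transform import Rotation as R
def q2R(q): return R.from_quat([q[1],q[2],q[3],q[0]]).as_matrix()
def ray(c,uv,pose=None):
    T=np.array(c["pose"]) if pose is None else pose
    p=cv2.undistortPoints(np.array(uv,float).reshape(-1,1,2),np.array(c["camera_matrix"]),np.array(c["distortion"])).reshape(-1,2)
    d=np.c_[p[:,0],-p[:,1],-np.ones(len(p))]@T[:3,:3].T
    return T[:3,3],d
def onz(c,uv,z,pose=None):
    o,d=ray(c,uv,pose); return o+d*((z-o[2])/d[:,2])[:,None]
def proj(c,P):
    T=np.linalg.inv(np.array(c["pose"])); p=np.atleast_2d(P)@T[:3,:3].T+T[:3,3]
    p=p*[1,-1,-1]
    return cv2.projectPoints(p.reshape(-1,1,3),np.zeros(3),np.zeros(3),np.array(c["camera_matrix"]),np.array(c["distortion"]))[0].reshape(-1,2)
def save(c,n): cv2.imwrite(n,cv2.cvtColor(c["image"],cv2.COLOR_RGB2BGR))
E
python3 - <<'E'
from h import *
import pickle
s=robot.observe();print(s["clock"],s["tool_pos"],s["ee_rot"]);print(q2R(s["ee_rot"]).round(3))
for n in ["top","side"]:
    c=cams.read_camera(n);save(c,f"pics/{n}0.png");pickle.dump(c,open(n+".pkl","wb"));print(n,np.round(c["pose"],3))
E
```

```text
0.0 [143.79248897 504.51086361 226.04981867] [-2.10202989e-04  1.38453654e-01  9.90368615e-01 -7.39705663e-04]
[[-0.962  0.274 -0.001]
 [ 0.274  0.962 -0.001]
 [ 0.    -0.002 -1.   ]]
top [[-1.700000e-02  9.980000e-01 -6.500000e-02  4.108860e+02]
 [-1.000000e+00 -1.700000e-02 -6.000000e-03 -4.398000e+00]
 [-8.000000e-03  6.500000e-02  9.980000e-01  1.661077e+03]
 [ 0.000000e+00  0.000000e+00  0.000000e+00  1.000000e+00]]
side [[ 8.88000e-01  2.18000e-01 -4.05000e-01  1.26280e+01]
 [-4.60000e-01  4.23000e-01 -7.81000e-01 -9.99224e+02]
 [ 1.00000e-03  8.79000e-01  4.76000e-01  7.01987e+02]
 [ 0.00000e+00  0.00000e+00  0.00000e+00  1.00000e+00]]
```

View pics/top0.png

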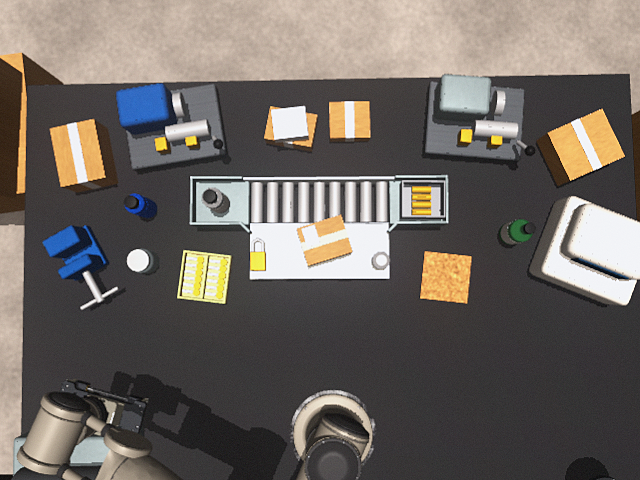

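View pics/side0.png

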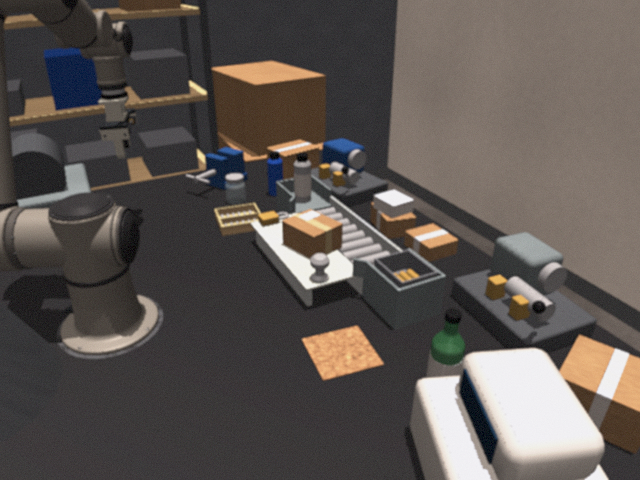

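Top view: the can is in the left (+y) bay at (212,200), the tote in the right bay, and the carton on the deck at (325,241). The padlock is at (258,257), the knob at (380,261), the mat at (446,277), and the blue look-alike at (140,207). The side view agrees.

```bash
python3 - <<'E'
from h import *
import pickle
c=pickle.load(open("top.pkl","rb"));im=c["image"];hsv=cv2.cvtColor(im,cv2.COLOR_RGB2HSV)
H,S,V=[hsv[...,i].astype(int) for i in range(3)]
def big(m,box,k=1):
    z=np.zeros(m.shape,np.uint8);x0,y0,x1,y1=box;z[y0:y1,x0:x1]=m[y0:y1,x0:x1]*255
    z=cv2.morphologyEx(z,cv2.MORPH_CLOSE,np.ones((k,k)))
    cs,_=cv2.findContours(z,cv2.RETR_EXTERNAL,cv2.CHAIN_APPROX_NONE);return max(cs,key=cv2.contourArea)
def rect(cn,z):
    P=onz(c,cn.reshape(-1,2),z)[:,:2].astype(np.float32);r=cv2.minAreaRect(P);return np.round(r[0],1),np.round(r[1],1),round(r[2],2)
org=(S>90)&(V>80)&(H<25)
print("mat z4",rect(big(org,(405,240,490,315),5),4))
print("deck",rect(big((S<40)&(V>190),(240,222,400,290),15),61))
k=big(org|((S<40)&(V>215)),(290,205,362,275),3)
# track: bays pale grey outer outline + rollers
t=big((V>75)&~org,(180,165,460,240),9);print("track z105",rect(t,105))
ck=big(org,(293,210,360,272),15);print("carton z131",rect(ck,131),cv2.minAreaRect(ck))
print("can cap z209?",onz(c,[[208,194]],209),"base guess",onz(c,[[216,206]],177))
cr=cv2.resize(im[165:300,180:470],None,fx=2.7,fy=2.7,interpolation=cv2.INTER_CUBIC)
cv2.drawContours(cr,[((ck-[180,165])*2.7).astype(int)],-1,(255,0,0),1);cv2.drawContours(cr,[((t-[180,165])*2.7).astype(int)],-1,(0,255,0),1)
cv2.imwrite("pics/crop.png",cr[...,::-1])
E
```

```text
mat z4 (array([ 417.3, -317.5]), array([132.1, 131.9]), 82.72)
deck (array([493.8,  26. ]), array([423.8, 149.1]), 89.01)
track z105 (array([615.3,  25.6]), array([673.5, 190.9]), 89.02)
carton z131 (array([516. ,  11.8]), array([101.6, 119.6]), 16.39) ((324.24908447265625, 239.79714965820312), (39.849544525146484, 47.008140563964844), 72.6459732055664)
can cap z209? [[626.79489352 291.60760909 209.        ]] base guess [[601.22621512 278.37497401 177.        ]]
```

View pics/crop.png

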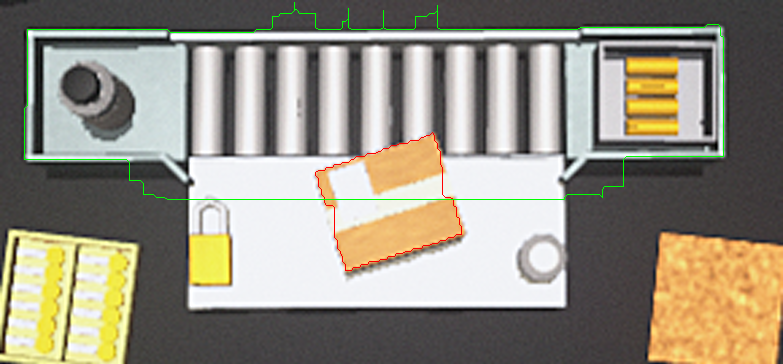

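```bash
python3 - <<'E'
from h import *
import pickle
c=pickle.load(open("top.pkl","rb"));f=lambda p:np.array(p)/2.7+[180,165]-.3
b=onz(c,f([[27,30],[26,159],[723,157],[722,28]]),105);d=onz(c,f([[189,307],[565,306]]),61)
print(b.round(1),d.round(1),b.mean(0).round(1), d.mean(0).round(1))
print([round(np.degrees(np.arctan2(*(-(p-q))[:2])),2) for p,q in((b[0],b[3]),(b[1],b[2]),(d[0],d[1]))])
# can: cap top centre, shoulder
print("can cap209",onz(c,f([[81,83]]),209).round(1))
s=pickle.load(open("side.pkl","rb"))
P=onz(c,f([[81,83]]),209)[0]
for z in(59,177,209): print(z,proj(s,[P[0],P[1],z]).round(0), proj(c,[P[0],P[1],z]).round(1))
i=s["image"][130:230,240:380];cv2.imwrite("pics/sc.png",cv2.resize(i,None,fx=5,fy=5,interpolation=cv2.INTER_CUBIC)[...,::-1])
E
```

```text
[[ 690.9  360.5  105. ]
 [ 565.7  361.6  105. ]
 [ 556.1 -307.4  105. ]
 [ 680.8 -310.1  105. ]] [[ 421.4  211.9   61. ]
 [ 416.3 -157.    61. ]] [623.4  26.1 105. ] [418.8  27.5  61. ]
[np.float64(-179.14), np.float64(-179.17), np.float64(-179.2)]
can cap209 [[623.2 287.5 209. ]]
59 [[302. 200.]] [[221.  203.4]]
177 [[302. 164.]] [[212.3 197.3]]
209 [[302. 154.]] [[209.7 195.4]]
```

View pics/sc.png

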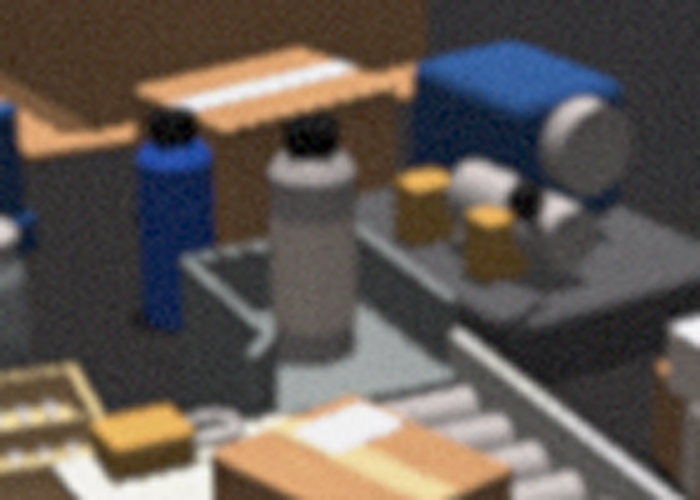

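Request:
send_rows:
  deltas:
    - {"dz":-0.05,"az":-0.94}
    - {"dz":-0.05,"az":-0.94}
    - {"dz":-0.05,"az":-0.94}
    - {"dz":-0.05,"az":-0.94}
    - {"dx":-0.4,"dy":-0.17}
    - {"dx":-0.4,"dy":-0.17}
    - {"dx":-0.4,"dy":-0.17}
    - {"dx":-0.4,"dy":-0.17}
    - {"dx":-0.4,"dy":-0.17}
    - {"dx":-0.4,"dy":-0.17}
    - {"dx":-0.4,"dy":-0.17}
    - {"dx":-0.4,"dy":-0.17}
  fingers: 1

```text
invalid input at $.deltas[0]: expected keys dx, dy, dz, ax, ay, az
```

Request:
send_rows:
  deltas:
    - {"dx":0,"dy":0,"dz":-0.05,"ax":0,"ay":0,"az":-0.94}
    - {"dx":0,"dy":0,"dz":-0.05,"ax":0,"ay":0,"az":-0.94}
    - {"dx":0,"dy":0,"dz":-0.05,"ax":0,"ay":0,"az":-0.94}
    - {"dx":0,"dy":0,"dz":-0.05,"ax":0,"ay":0,"az":-0.94}
    - {"dx":-0.4,"dy":-0.17,"dz":0,"ax":0,"ay":0,"az":0}
    - {"dx":-0.4,"dy":-0.17,"dz":0,"ax":0,"ay":0,"az":0}
    - {"dx":-0.4,"dy":-0.17,"dz":0,"ax":0,"ay":0,"az":0}
    - {"dx":-0.4,"dy":-0.17,"dz":0,"ax":0,"ay":0,"az":0}
    - {"dx":-0.4,"dy":-0.17,"dz":0,"ax":0,"ay":0,"az":0}
    - {"dx":-0.4,"dy":-0.17,"dz":0,"ax":0,"ay":0,"az":0}
    - {"dx":-0.4,"dy":-0.17,"dz":0,"ax":0,"ay":0,"az":0}
    - {"dx":-0.4,"dy":-0.17,"dz":0,"ax":0,"ay":0,"az":0}
  fingers: 1

```text
clock: 1.6
tool_pos: [462.9, 363.2, 246.3]
ee_rot: [-0.0, 0.008, 1.0, -0.0]
wrist_force: [0.9, -0.1, 0.6]
width: 91.9
grasp_force: 0.0
```

Request:
send_rows:
  deltas:
    - {"dx":-0.4,"dy":-0.185,"dz":0,"ax":0,"ay":0,"az":0}
    - {"dx":-0.4,"dy":-0.185,"dz":0,"ax":0,"ay":0,"az":0}
    - {"dx":-0.4,"dy":-0.185,"dz":0,"ax":0,"ay":0,"az":0}
    - {"dx":-0.4,"dy":-0.185,"dz":0,"ax":0,"ay":0,"az":0}
    - {"dx":-0.02,"dy":0,"dz":0,"ax":0,"ay":0,"az":0}
    - {"dx":0,"dy":0,"dz":0.2,"ax":0,"ay":0,"az":0}
    - {"dx":0,"dy":0,"dz":0.2,"ax":0,"ay":0,"az":0}
    - {"dx":0,"dy":0,"dz":0.2,"ax":0,"ay":0,"az":0}
    - {"dx":0,"dy":0,"dz":0.2,"ax":0,"ay":0,"az":0}
    - {"dx":0,"dy":0,"dz":0.18,"ax":0,"ay":0,"az":0}
    - {"dx":0,"dy":0,"dz":0,"ax":0,"ay":0,"az":0}

```text
clock: 2.98
tool_pos: [620.9, 287.9, 147.0]
ee_rot: [-0.002, 0.007, 1.0, -0.001]
wrist_force: [-0.5, -0.1, 0.2]
width: 91.8
grasp_force: 0.0
```

Request:
send_rows:
  deltas:
    - {"dx":0,"dy":0,"dz":0,"ax":0,"ay":0,"az":0}
    - {"dx":0,"dy":0,"dz":0,"ax":0,"ay":0,"az":0}
    - {"dx":0,"dy":0,"dz":0,"ax":0,"ay":0,"az":0}
    - {"dx":0,"dy":0,"dz":0,"ax":0,"ay":0,"az":0}
    - {"dx":0,"dy":0,"dz":0,"ax":0,"ay":0,"az":0}
    - {"dx":0,"dy":0,"dz":0,"ax":0,"ay":0,"az":0}
  fingers: 0.3

```text
clock: 3.72
tool_pos: [622.8, 287.7, 149.0]
ee_rot: [0.0, 0.008, 1.0, 0.0]
wrist_force: [0.1, 1.0, 0.9]
width: 51.4
grasp_force: 29.9
```

Request:
send_rows:
  deltas:
    - {"dx":0,"dy":0,"dz":-0.2,"ax":0,"ay":0,"az":0}
    - {"dx":0,"dy":0,"dz":-0.25,"ax":0,"ay":0,"az":0}
    - {"dx":0,"dy":0,"dz":-0.25,"ax":0,"ay":0,"az":0}
    - {"dx":0,"dy":0,"dz":-0.25,"ax":0,"ay":0,"az":0}
    - {"dx":0.1,"dy":-0.25,"dz":-0.1,"ax":0,"ay":0,"az":0}
    - {"dx":0.14,"dy":-0.4,"dz":0,"ax":0,"ay":0,"az":0}
    - {"dx":0.14,"dy":-0.4,"dz":0,"ax":0,"ay":0,"az":0}
    - {"dx":0.14,"dy":-0.4,"dz":0,"ax":0,"ay":0,"az":0}
    - {"dx":0.14,"dy":-0.4,"dz":0,"ax":0,"ay":0,"az":0}
    - {"dx":0.14,"dy":-0.4,"dz":0,"ax":0,"ay":0,"az":0}
    - {"dx":0.14,"dy":-0.4,"dz":0,"ax":0,"ay":0,"az":0}
    - {"dx":0.14,"dy":-0.4,"dz":0,"ax":0,"ay":0,"az":0}

```text
clock: 5.22
tool_pos: [509.0, -17.0, 253.2]
ee_rot: [-0.001, 0.008, 1.0, 0.0]
wrist_force: [-0.1, -0.9, -2.6]
width: 51.5
grasp_force: 29.9
```

Request:
send_rows:
  deltas:
    - {"dx":0.14,"dy":-0.4,"dz":0,"ax":0,"ay":0,"az":0}
    - {"dx":0.14,"dy":-0.4,"dz":0,"ax":0,"ay":0,"az":0}
    - {"dx":0.14,"dy":-0.4,"dz":0,"ax":0,"ay":0,"az":0}
    - {"dx":0.14,"dy":-0.4,"dz":0,"ax":0,"ay":0,"az":0}
    - {"dx":0.14,"dy":-0.4,"dz":0,"ax":0,"ay":0,"az":0}
    - {"dx":0.14,"dy":-0.4,"dz":0,"ax":0,"ay":0,"az":0}
    - {"dx":0.05,"dy":-0.2,"dz":0,"ax":0,"ay":0,"az":0}
    - {"dx":0,"dy":0,"dz":0,"ax":0,"ay":0,"az":0}
    - {"dx":0,"dy":0,"dz":0,"ax":0,"ay":0,"az":0}

```text
clock: 6.35
tool_pos: [417.0, -273.6, 253.3]
ee_rot: [-0.0, 0.008, 1.0, 0.001]
wrist_force: [0.8, 0.8, -3.9]
width: 51.6
grasp_force: 29.9
```

Request:
send_rows:
  deltas:
    - {"dx":0,"dy":-0.22,"dz":0.1,"ax":0,"ay":0,"az":0}
    - {"dx":0,"dy":-0.22,"dz":0.2,"ax":0,"ay":0,"az":0}
    - {"dx":0,"dy":0,"dz":0.3,"ax":0,"ay":0,"az":0}
    - {"dx":0,"dy":0,"dz":0.3,"ax":0,"ay":0,"az":0}
    - {"dx":0,"dy":0,"dz":0.3,"ax":0,"ay":0,"az":0}
    - {"dx":0,"dy":0,"dz":0.2,"ax":0,"ay":0,"az":0}
    - {"dx":0,"dy":0,"dz":0.1,"ax":0,"ay":0,"az":0}
    - {"dx":0,"dy":0,"dz":0.05,"ax":0,"ay":0,"az":0}
    - {"dx":0,"dy":0,"dz":0.02,"ax":0,"ay":0,"az":0}
    - {"dx":0,"dy":0,"dz":0,"ax":0,"ay":0,"az":0}
    - {"dx":0,"dy":0,"dz":0,"ax":0,"ay":0,"az":0}

```text
clock: 7.72
tool_pos: [416.7, -318.6, 97.2]
ee_rot: [0.0, 0.008, 1.0, -0.0]
wrist_force: [0.6, 0.4, -2.0]
width: 51.7
grasp_force: 29.9
```

Request:
send_rows:
  deltas:
    - {"dx":0,"dy":0,"dz":0.01,"ax":0,"ay":0,"az":0}
    - {"dx":0,"dy":0,"dz":0.01,"ax":0,"ay":0,"az":0}
    - {"dx":0,"dy":0,"dz":0,"ax":0,"ay":0,"az":0}

```text
clock: 8.1
tool_pos: [416.3, -318.3, 94.6]
ee_rot: [-0.0, 0.008, 1.0, 0.0]
wrist_force: [0.4, -0.0, -2.3]
width: 51.6
grasp_force: 29.9
```

Request:
send_rows:
  deltas:
    - {"dx":0,"dy":0,"dz":0.01,"ax":0,"ay":0,"az":0}
    - {"dx":0,"dy":0,"dz":0,"ax":0,"ay":0,"az":0}

```text
clock: 8.35
tool_pos: [416.6, -318.4, 94.0]
ee_rot: [0.0, 0.008, 1.0, -0.0]
wrist_force: [0.1, 0.4, 0.5]
width: 51.1
grasp_force: 29.9
```

Request:
send_rows:
  deltas:
    - {"dx":0,"dy":0,"dz":0,"ax":0,"ay":0,"az":0}
    - {"dx":0,"dy":0,"dz":0,"ax":0,"ay":0,"az":0}
    - {"dx":0,"dy":0,"dz":0,"ax":0,"ay":0,"az":0}
    - {"dx":0,"dy":0,"dz":0,"ax":0,"ay":0,"az":0}
    - {"dx":0,"dy":0,"dz":0,"ax":0,"ay":0,"az":0}
    - {"dx":0,"dy":0,"dz":-0.1,"ax":0,"ay":0,"az":0}
    - {"dx":0,"dy":0,"dz":-0.3,"ax":0,"ay":0,"az":0}
    - {"dx":0,"dy":0,"dz":-0.4,"ax":0,"ay":0,"az":0}
    - {"dx":0,"dy":0,"dz":-0.3,"ax":0,"ay":0,"az":0}
    - {"dx":0,"dy":0,"dz":0,"ax":0,"ay":0,"az":0}
  fingers: 1

```text
clock: 9.6
tool_pos: [417.4, -319.4, 206.7]
ee_rot: [0.002, 0.008, 1.0, -0.002]
wrist_force: [0.2, 0.8, -0.0]
width: 91.8
grasp_force: 0.0
```

```bash
python3 - <<'E'
from h import *
c=cams.read_camera("side");i=c["image"][150:450,230:510];cv2.imwrite("pics/s1.png",cv2.resize(i,None,fx=2,fy=2,interpolation=cv2.INTER_CUBIC)[...,::-1])
print(proj(c,[[417,-317,4],[417,-317,154]]).round(),robot.observe()["tool_pos"])
E
```

```text
[[340. 351.]
 [342. 291.]] [ 416.68153229 -318.64637855  204.8735688 ]
```

View pics/s1.png

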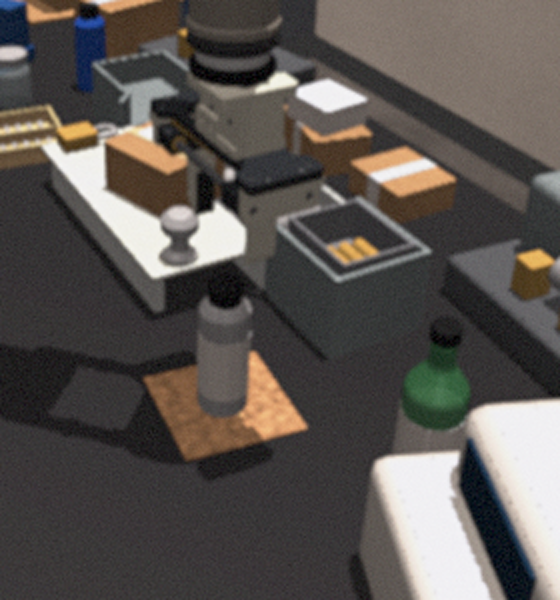

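The can stands upright on the mat in the crop, its base at about (222,408) near the mat's middle. Next I square the carton onto the rollers with two half-open fingers.

Request:
send_rows:
  deltas:
    - {"dx":0,"dy":0.3,"dz":0,"ax":0,"ay":0,"az":0}
    - {"dx":0,"dy":0.4,"dz":0,"ax":0,"ay":0,"az":0}
    - {"dx":0,"dy":0.4,"dz":0,"ax":0,"ay":0,"az":0}
    - {"dx":0,"dy":0.4,"dz":0,"ax":0,"ay":0,"az":0}
    - {"dx":0,"dy":0.4,"dz":0,"ax":0,"ay":0,"az":0}
    - {"dx":0,"dy":0.4,"dz":0,"ax":0,"ay":0,"az":0}
    - {"dx":0,"dy":0.4,"dz":0,"ax":0,"ay":0,"az":0}
    - {"dx":0,"dy":0.3,"dz":0.1,"ax":0,"ay":0,"az":0}
    - {"dx":0,"dy":0.16,"dz":0.2,"ax":0,"ay":0,"az":0}
    - {"dx":0,"dy":0,"dz":0.2,"ax":0,"ay":0,"az":0}
    - {"dx":0,"dy":0,"dz":0,"ax":0,"ay":0,"az":0}
    - {"dx":0,"dy":0,"dz":0,"ax":0,"ay":0,"az":0}
  fingers: 0.75

```text
clock: 11.15
tool_pos: [421.2, -2.6, 153.8]
ee_rot: [-0.0, 0.008, 1.0, 0.0]
wrist_force: [0.7, -0.7, 1.0]
width: 69.0
grasp_force: 0.0
```

Request:
send_rows:
  deltas:
    - {"dx":0,"dy":0,"dz":0.25,"ax":0,"ay":0,"az":0}
    - {"dx":0,"dy":0,"dz":0.3,"ax":0,"ay":0,"az":0}
    - {"dx":0,"dy":0,"dz":0.19,"ax":0,"ay":0,"az":0}
    - {"dx":-0.1,"dy":0,"dz":0,"ax":0,"ay":0,"az":0}
    - {"dx":-0.12,"dy":0,"dz":0,"ax":0,"ay":0,"az":0}
    - {"dx":-0.12,"dy":0,"dz":0,"ax":0,"ay":0,"az":0}
    - {"dx":-0.12,"dy":0,"dz":0,"ax":0,"ay":0,"az":0}
    - {"dx":-0.12,"dy":0,"dz":0,"ax":0,"ay":0,"az":0}
    - {"dx":-0.12,"dy":0,"dz":0,"ax":0,"ay":0,"az":0}
    - {"dx":-0.12,"dy":0,"dz":0,"ax":0,"ay":0,"az":0}
    - {"dx":-0.1,"dy":0,"dz":0,"ax":0,"ay":0,"az":0}
    - {"dx":0,"dy":0,"dz":0,"ax":0,"ay":0,"az":0}

```text
clock: 12.65
tool_pos: [514.9, -4.1, 79.8]
ee_rot: [0.001, 0.008, 1.0, -0.0]
wrist_force: [0.4, -0.9, -0.1]
width: 69.1
grasp_force: 0.0
```

```bash
cat > look.py <<'E'
import sys
from h import *
c=cams.read_camera("top");i=c["image"][165:300,180:470];cv2.imwrite(sys.argv[1],cv2.resize(i,None,fx=2.7,fy=2.7,interpolation=cv2.INTER_CUBIC)[...,::-1])
f=lambda p:np.array(p)/2.7+[180,165]-.3
print(robot.observe()["tool_pos"])
E
python3 look.py pics/t1.png
```

```text
[514.35825892  -4.01770544  79.77269017]
```

View pics/t1.png

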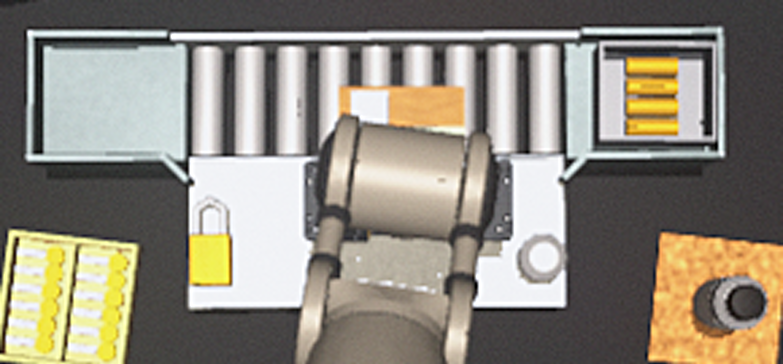

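The carton is square to the track: far edge at crop row 86, columns 340 to 465, and nothing else has moved.

```bash
python3 - <<'E'
from h import *
import pickle
c=pickle.load(open("top.pkl","rb"));f=lambda p:np.array(p)/2.7+[180,165]-.3
print(onz(c,f([[340,86],[465,86]]),131).round(1))
E
```

```text
[[627.4  57.7 131. ]
 [625.3 -60.6 131. ]]
```

Request:
send_rows:
  deltas:
    - {"dx":-0.1,"dy":0,"dz":0,"ax":0,"ay":0,"az":0}
    - {"dx":-0.1,"dy":0,"dz":0,"ax":0,"ay":0,"az":0}
    - {"dx":-0.1,"dy":0,"dz":0,"ax":0,"ay":0,"az":0}
    - {"dx":-0.08,"dy":0,"dz":0,"ax":0,"ay":0,"az":0}
    - {"dx":-0.06,"dy":0,"dz":0,"ax":0,"ay":0,"az":0}
    - {"dx":-0.03,"dy":0,"dz":0,"ax":0,"ay":0,"az":0}
    - {"dx":0,"dy":0,"dz":0,"ax":0,"ay":0,"az":0}
    - {"dx":0,"dy":0,"dz":0,"ax":0,"ay":0,"az":0}

```text
clock: 13.7
tool_pos: [560.7, -4.6, 80.1]
ee_rot: [0.001, 0.008, 1.0, -0.0]
wrist_force: [-0.1, 0.9, -0.1]
width: 68.6
grasp_force: 0.1
```

```bash
python3 -c "
from h import *
s=robot.observe();print(s['joint_positions'],s['tool_pos'],s['wrist_force'])"
```

```text
[-1.44887785e-01  5.59850622e-01  1.61434066e+00  1.91336736e-04
  9.65929160e-01 -1.70048960e+00] [560.6903713   -4.55087717  80.05062387] [-0.08509476  0.93779262 -0.09870316]
```

Request:
send_rows:
  deltas:
    - {"dx":0.1,"dy":0,"dz":0,"ax":0,"ay":0,"az":0}
    - {"dx":0.2,"dy":0,"dz":0,"ax":0,"ay":0,"az":0}
    - {"dx":0,"dy":0,"dz":-0.3,"ax":0,"ay":0,"az":0}
    - {"dx":0,"dy":0,"dz":-0.4,"ax":0,"ay":0,"az":0}
    - {"dx":0,"dy":0,"dz":-0.2,"ax":0,"ay":0,"az":0}
    - {"dx":-0.23,"dy":-0.22,"dz":0,"ax":0,"ay":0,"az":0}
    - {"dx":-0.24,"dy":-0.23,"dz":0,"ax":0,"ay":0,"az":0}
    - {"dx":-0.24,"dy":-0.23,"dz":0,"ax":0,"ay":0,"az":0}
    - {"dx":-0.22,"dy":-0.22,"dz":0,"ax":0,"ay":0,"az":0}
    - {"dx":0,"dy":0,"dz":0,"ax":0,"ay":0,"az":0.5}
  fingers: 0.5

```text
clock: 14.95
tool_pos: [622.3, -97.0, 169.4]
ee_rot: [0.0, 0.027, 1.0, -0.0]
wrist_force: [-0.4, -0.0, -0.5]
width: 45.9
grasp_force: 0.0
```

Request:
send_rows:
  deltas:
    - {"dx":0,"dy":0,"dz":0,"ax":0,"ay":0,"az":1}
    - {"dx":0,"dy":0,"dz":0,"ax":0,"ay":0,"az":1}
    - {"dx":0,"dy":0,"dz":0,"ax":0,"ay":0,"az":1}
    - {"dx":0,"dy":0,"dz":0,"ax":0,"ay":0,"az":1}
    - {"dx":0,"dy":0,"dz":0,"ax":0,"ay":0,"az":1}
    - {"dx":0,"dy":0,"dz":0,"ax":0,"ay":0,"az":1}
    - {"dx":0,"dy":0,"dz":0,"ax":0,"ay":0,"az":1}
    - {"dx":0,"dy":0,"dz":0,"ax":0,"ay":0,"az":1}
    - {"dx":0,"dy":0,"dz":0,"ax":0,"ay":0,"az":1}
    - {"dx":0,"dy":0,"dz":0,"ax":0,"ay":0,"az":1}
    - {"dx":0,"dy":0,"dz":0,"ax":0,"ay":0,"az":1}

```text
clock: 16.32
tool_pos: [620.9, -94.5, 170.0]
ee_rot: [-0.0, 0.399, 0.917, 0.0]
wrist_force: [-0.0, -0.5, 0.9]
width: 46.2
grasp_force: 0.0
```

Request:
send_rows:
  deltas:
    - {"dx":0,"dy":0,"dz":0,"ax":0,"ay":0,"az":1}
    - {"dx":0,"dy":0,"dz":0,"ax":0,"ay":0,"az":1}
    - {"dx":0,"dy":0,"dz":0,"ax":0,"ay":0,"az":1}
    - {"dx":0,"dy":0,"dz":0,"ax":0,"ay":0,"az":1}
    - {"dx":0,"dy":0,"dz":0,"ax":0,"ay":0,"az":1}
    - {"dx":0,"dy":0,"dz":0,"ax":0,"ay":0,"az":1}
    - {"dx":0,"dy":0,"dz":0,"ax":0,"ay":0,"az":1}
    - {"dx":0,"dy":0,"dz":0,"ax":0,"ay":0,"az":1}
    - {"dx":0,"dy":0,"dz":0,"ax":0,"ay":0,"az":1}
    - {"dx":0,"dy":0,"dz":0,"ax":0,"ay":0,"az":1}
    - {"dx":0,"dy":0,"dz":0,"ax":0,"ay":0,"az":1}

```text
clock: 17.7
tool_pos: [620.9, -94.5, 170.0]
ee_rot: [-0.0, 0.713, 0.701, 0.0]
wrist_force: [-1.5, -0.2, 0.5]
width: 45.8
grasp_force: 0.0
```

```bash
python3 look.py pics/t2.png;  python3 -c "
from h import *
s=robot.observe();print(s['joint_positions'],q2R(s['ee_rot']).round(3),s['width'])"
```

```text
[620.91822104 -94.52363567 169.93914716]
[-2.73202178e-01  5.76256576e-01  1.30237857e+00  3.82263386e-04
  1.26325615e+00 -2.52708623e-01] [[ 0.021  1.    -0.   ]
 [ 1.    -0.021  0.   ]
 [ 0.    -0.    -1.   ]] 46.06980238243673
```

View pics/t2.png

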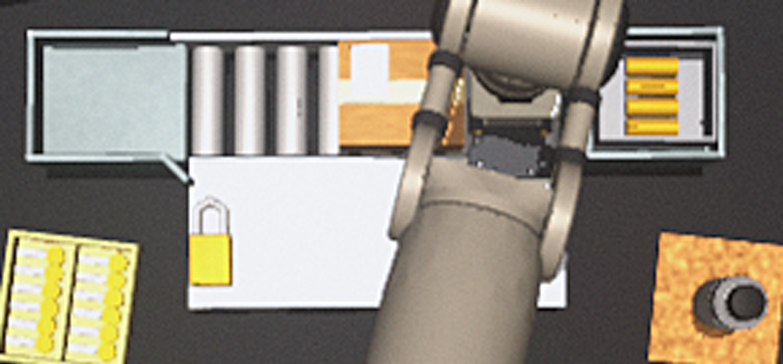

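The carton is square on the rollers. Its left edge is at crop column 338, and rows 40 to 147 put its centre near track x≈0. I lower behind it and push it along.

Request:
send_rows:
  deltas:
    - {"dx":0,"dy":0,"dz":0.2,"ax":0,"ay":0,"az":-0.09}
    - {"dx":0,"dy":0,"dz":0.3,"ax":0,"ay":0,"az":0}
    - {"dx":0,"dy":0,"dz":0.3,"ax":0,"ay":0,"az":0}
    - {"dx":0,"dy":0,"dz":0.1,"ax":0,"ay":0,"az":0}
    - {"dx":0.08,"dy":0,"dz":0,"ax":0,"ay":0,"az":0}
    - {"dx":0.1,"dy":0,"dz":0,"ax":0,"ay":0,"az":0}
    - {"dx":0.1,"dy":0,"dz":0,"ax":0,"ay":0,"az":0}
    - {"dx":0.1,"dy":0,"dz":0,"ax":0,"ay":0,"az":0}
    - {"dx":0.12,"dy":0,"dz":0,"ax":0,"ay":0,"az":0}
    - {"dx":0.12,"dy":0,"dz":0,"ax":0,"ay":0,"az":0}
    - {"dx":0.12,"dy":0,"dz":0,"ax":0,"ay":0,"az":0}
    - {"dx":0.12,"dy":0,"dz":0,"ax":0,"ay":0,"az":0}

```text
clock: 19.25
tool_pos: [622.6, -8.6, 79.6]
ee_rot: [-0.0, 0.71, 0.704, 0.0]
wrist_force: [1.1, -1.5, -0.2]
width: 45.7
grasp_force: 0.4
```

Request:
send_rows:
  deltas:
    - {"dx":0.12,"dy":0,"dz":0,"ax":0,"ay":0,"az":0}
    - {"dx":0.12,"dy":0,"dz":0,"ax":0,"ay":0,"az":0}
    - {"dx":0.12,"dy":0,"dz":0,"ax":0,"ay":0,"az":0}
    - {"dx":0.12,"dy":0,"dz":0,"ax":0,"ay":0,"az":0}

```text
clock: 19.75
tool_pos: [623.0, 39.3, 79.7]
ee_rot: [-0.0, 0.71, 0.704, 0.0]
wrist_force: [0.1, -0.5, 0.1]
width: 45.6
grasp_force: 0.4
```

```bash
python3 look.py pics/t3.png
```

```text
[622.88693745  40.87378581  79.6808169 ]
```

View pics/t3.png

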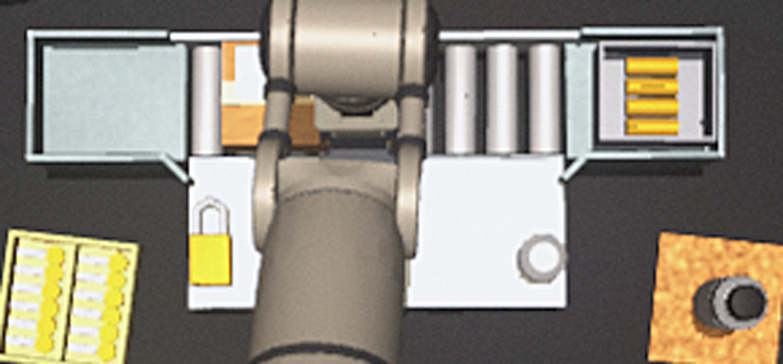

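The carton is still square, with its leading edge at crop column 222, heading straight into the bay.

Request:
send_rows:
  deltas:
    - {"dx":0.1,"dy":0,"dz":0,"ax":0,"ay":0,"az":0}
    - {"dx":0.1,"dy":0,"dz":0,"ax":0,"ay":0,"az":0}
    - {"dx":0.1,"dy":0,"dz":0,"ax":0,"ay":0,"az":0}
    - {"dx":0.1,"dy":0,"dz":0,"ax":0,"ay":0,"az":0}
    - {"dx":0.1,"dy":0,"dz":0,"ax":0,"ay":0,"az":0}
    - {"dx":0.1,"dy":0,"dz":0,"ax":0,"ay":0,"az":0}
    - {"dx":0.1,"dy":0,"dz":0,"ax":0,"ay":0,"az":0}
    - {"dx":0.1,"dy":0,"dz":0,"ax":0,"ay":0,"az":0}

```text
clock: 20.8
tool_pos: [623.8, 119.2, 79.8]
ee_rot: [-0.0, 0.71, 0.704, 0.0]
wrist_force: [-0.1, -1.1, -0.4]
width: 46.1
grasp_force: 0.2
```

Request:
send_rows:
  deltas:
    - {"dx":0.1,"dy":0,"dz":0,"ax":0,"ay":0,"az":0}
    - {"dx":0.1,"dy":0,"dz":0,"ax":0,"ay":0,"az":0}
    - {"dx":0.1,"dy":0,"dz":0,"ax":0,"ay":0,"az":0}
    - {"dx":0.1,"dy":0,"dz":0,"ax":0,"ay":0,"az":0}
    - {"dx":0.1,"dy":0,"dz":0,"ax":0,"ay":0,"az":0}
    - {"dx":0.1,"dy":0,"dz":0,"ax":0,"ay":0,"az":0}
    - {"dx":0.08,"dy":0,"dz":0,"ax":0,"ay":0,"az":0}
    - {"dx":0.06,"dy":0,"dz":0,"ax":0,"ay":0,"az":0}
    - {"dx":0.04,"dy":0,"dz":0,"ax":0,"ay":0,"az":0}
    - {"dx":0,"dy":0,"dz":0,"ax":0,"ay":0,"az":0}

```text
clock: 22.05
tool_pos: [624.5, 197.1, 79.9]
ee_rot: [-0.0, 0.71, 0.704, 0.0]
wrist_force: [0.1, -0.1, -0.3]
width: 46.0
grasp_force: 0.0
```

Request:
send_rows:
  deltas:
    - {"dx":0.05,"dy":0,"dz":0,"ax":0,"ay":0,"az":0}
    - {"dx":0.05,"dy":0,"dz":0,"ax":0,"ay":0,"az":0}
    - {"dx":0.05,"dy":0,"dz":0,"ax":0,"ay":0,"az":0}
    - {"dx":0.05,"dy":0,"dz":0,"ax":0,"ay":0,"az":0}
    - {"dx":0.03,"dy":0,"dz":0,"ax":0,"ay":0,"az":0}
    - {"dx":0.0,"dy":0,"dz":0,"ax":0,"ay":0,"az":0}

```text
clock: 22.8
tool_pos: [624.7, 220.2, 79.8]
ee_rot: [-0.0, 0.71, 0.704, 0.0]
wrist_force: [0.0, -1.7, 0.6]
width: 46.3
grasp_force: 0.5
```

Request:
send_rows:
  deltas:
    - {"dx":0.02,"dy":0,"dz":0,"ax":0,"ay":0,"az":0}
    - {"dx":0.02,"dy":0,"dz":0,"ax":0,"ay":0,"az":0}
    - {"dx":0.0,"dy":0,"dz":0,"ax":0,"ay":0,"az":0}

```text
clock: 23.18
tool_pos: [624.8, 223.6, 79.8]
ee_rot: [0.0, 0.71, 0.704, 0.0]
wrist_force: [0.5, -3.5, 2.6]
width: 46.0
grasp_force: 1.5
```

Request:
send_rows:
  deltas:
    - {"dx":0.02,"dy":0,"dz":0,"ax":0,"ay":0,"az":0}
    - {"dx":0.0,"dy":0,"dz":0,"ax":0,"ay":0,"az":0}

```text
clock: 23.42
tool_pos: [624.8, 225.2, 79.9]
ee_rot: [0.0, 0.71, 0.704, -0.0]
wrist_force: [-1.6, -5.6, 3.4]
width: 46.0
grasp_force: 2.8
```

Request:
send_rows:
  deltas:
    - {"dx":0.02,"dy":0,"dz":0,"ax":0,"ay":0,"az":0}
    - {"dx":0.0,"dy":0,"dz":0,"ax":0,"ay":0,"az":0}

```text
clock: 23.68
tool_pos: [624.6, 225.1, 79.9]
ee_rot: [0.001, 0.711, 0.704, -0.002]
wrist_force: [-2.3, -12.2, 4.6]
width: 45.7
grasp_force: 6.6
```

The force climbs while the tool no longer advances, so the carton is against the stop. I back off, lift and retreat.

Request:
send_rows:
  deltas:
    - {"dx":-0.05,"dy":0,"dz":0,"ax":0,"ay":0,"az":0}
    - {"dx":-0.2,"dy":0,"dz":0,"ax":0,"ay":0,"az":0}
    - {"dx":-0.2,"dy":0,"dz":0,"ax":0,"ay":0,"az":0}
    - {"dx":0,"dy":0,"dz":-0.3,"ax":0,"ay":0,"az":0}
    - {"dx":0,"dy":0,"dz":-0.4,"ax":0,"ay":0,"az":0}
    - {"dx":0,"dy":0,"dz":-0.4,"ax":0,"ay":0,"az":0}
    - {"dx":-0.3,"dy":-0.3,"dz":0,"ax":0,"ay":0,"az":0}
    - {"dx":-0.3,"dy":-0.4,"dz":0,"ax":0,"ay":0,"az":0}
    - {"dx":-0.3,"dy":-0.4,"dz":0,"ax":0,"ay":0,"az":0}
    - {"dx":-0.3,"dy":-0.3,"dz":0,"ax":0,"ay":0,"az":0}
    - {"dx":0,"dy":0,"dz":0,"ax":0,"ay":0,"az":0}
    - {"dx":0,"dy":0,"dz":0,"ax":0,"ay":0,"az":0}

```text
clock: 25.18
tool_pos: [484.0, 63.5, 190.1]
ee_rot: [0.0, 0.711, 0.704, 0.001]
wrist_force: [0.4, -0.2, 0.1]
width: 45.8
grasp_force: 0.0
```

```bash
python3 look.py pics/t4.png
```

```text
[484.15181817  63.831511   189.88883975]
```

View pics/t4.png

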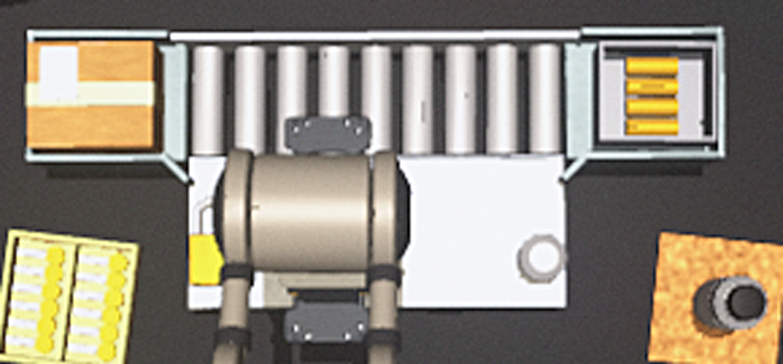

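The carton sits square in the left bay (crop columns 27 to 154, rows 41 to 150). The can is on the mat and the tote, padlock and knob have not moved.

```bash
python3 - <<'E'
from h import *
from station import finish_job
import pickle
c=pickle.load(open("top.pkl","rb"));f=lambda p:np.array(p)/2.7+[180,165]-.3
p=onz(c,f([[90.5,95]]),129)[0];y=(p[1]-26.1);print("carton track",p[0]-623.4-.0147*y,y)
if y>262: print(finish_job())
E
```

```text
carton track -4.081010151450794 268.4834909220211
the job is handed in; nothing more can be done
None
```

The job is handed in at about 25 s of the 72 s: the can stands upright on the mat, the carton is home in the left bay (measured 268 mm along the track, 270 is fully home), and I saw nothing else move, though the bottle and jar were not looked at again; the judge's verdict is not shown.

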